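Load a carton into the empty spring-latch display holder

ROBOT

A 6-joint arm with a two-finger parallel gripper is mounted at the origin on a cart in front of the work surface, level with it; the furniture and walls round the work are solid. World frame = base frame: x ahead of the robot, y to its left, z up, the work surface at z = 0. Lengths are in mm, angles in degrees, forces in N, time in s.
With the tool pointing down it reaches from about 300 to 850 mm from the base axis. Payload 4.2 kg.
Tool frame: the origin (TCP) lies on the mounting face of the last link; the fingertips stand 191 mm ahead of it and the grasp point (between the pads) lies 172 mm ahead of it; z points along the fingers, y is the direction in which the jaws open and shut (so a half turn about z gives the same grasp; the last joint's range is limited). The gripper opens to 91 mm and grips with 3 to 60 N. Pads are 32 mm wide; open, the fingers measure 118 mm over their backs; the gripper's body (76 mm by 178 mm) begins 60 mm behind the grasp point.
Start: joints at [-76.146, 18.312, 89.639, -0, 72.044, -1.146], TCP at [148.82, -555.406, 404.776] pointing down, gripper open.
Joint ranges: [-177.97, 177.97], [-48.28, 115.42], [12.27, 149.76], [-77.06, 257.06], [2.81, 150.46], [-146.56, 146.56]. Speed limits (degrees/s): [147.25, 147.25, 180, 180, 180, 180].

INTERFACE

Orientations are given as [roll, pitch, yaw] about the fixed x, y, z axes, in that order (R = Rz(yaw) Ry(pitch) Rx(roll)).
In Python, from workcell import env gives the robot as it stands.
- The arm moves only by the shell command python3 -m handwheel 'ROWS' [FORCE]. ROWS is JSON, a list of rows, each an object with "gripper": the opening in per cent of the stroke, from 0 (shut) to 100 (fully open); "travel": the shift along the tool's x, y, z in m, a list of three; "twist": the turn about the tool's z in rad. In form: [{"gripper": gripper, "travel": [x, y, z], "twist": twist}, ...]. A call has 1 to 5 rows; each row shifts and turns the commanded pose from where the row before left it, along the tool's axes as they then stand; what a row does not reach is not made up. A row lasts 1/12 s, in which the tool goes at most 41.7 mm and 7.16 degrees, less where a joint would pass 70% of its speed; a pose out of reach is approached as far as the arm can. A call with a gripper value outside its range is refused whole. The fingers move at their own pace and stop on an object; FORCE is the grip in N (left out, the last holds). Time passes only in rows, so rows that do not move let the fingers close. It gives the time, the measured TCP pose, the force and the opening at its end, in the units of the state.
- env.state(): the state, without advancing time (a new reading comes with each control period).
- env.grab_frame(name): name is "scene" or "top" or "wrist"; returns a dict with "frame" (480x640x3 uint8, red, green, blue), "intrinsics" (3x3 intrinsics, pixels), "extrinsics" (4x4, takes a point from camera to world coordinates). Camera axes: x right, y down, z forward; pixel columns grow to the right and rows downward; lengths in mm; the calibration is good to about 2 mm. A picture is of the moment at which its call begins. There is no depth.
- env.job_done(): hands the job in, once; it reports no verdict.
Trained networks look in the newest picture that a camera, given by its name, has taken for a name from the list of things; names that differ only in an ending like _2 or _b are one class to them, and where a whole thing is asked for, a point or a joint stands for the part that bears it (a point fixed in the world has none). Each returns a list of dicts, best first, with "confidence" (0 to 1); they miss things now and then, are a little off and sometimes report something else, mostly with a low value. They report only what shows in the picture. A call takes as long as a camera call. They do not tell look-alikes from the thing itself.
- env.trace(camera, thing): "pixels" (480x640 bool, what is visible of it) and "uv" ([column, row] in pixels, amid what is visible of it).
- env.pinpoint(camera, thing): "uv" ([column, row] in pixels: a listed point, or the origin of a listed thing).
The state is a dict: "time_s": time; "qpos": joint angles; "qvel": joint speeds; "effort": joint torques, N m; "ee_pos": TCP position; "ee_rot": TCP orientation; "force": force on the tool from outside, world axes, zero at the start; "torque": the same for the moment, N m; "gripper_width": finger opening in mm.
Only numpy, scipy, OpenCV 4.12 (cv2) and the standard library are available. Lean on these libraries where they do the work, as an engineer would, in place of code of your own. Each camera call takes 0.05 s, during which the arm holds its last target. There are 200 camera calls.

TASK

Take the slim white carton that stands by itself on the table top and load it into the empty one of the two wooden latch holders: press it straight down between the end post and the metal latch, so that its foot pushes the latch open, until it stands fully home on the holder's floor and the latch has snapped back over its top, then let go. Leave the carton in the other holder as it is.

Things in the scene. Friction and masses are not known exactly. Their poses are not given: they have to be found in the camera images.
- carton: Slim white carton standing upright on the table top, in no holder or tray: 20 mm thick (x), 60 long (y), 105 tall (z), about 45 g. Origin: centre of its underside. Pinch it across the 20 mm at mid-length, near the top (fingertips 65 mm or more above its underside, to clear the holder's guide walls). Fits the slot either way round.
- holder_empty: The empty one of two alike fixed wooden holders. Origin: table height, under the slot's centre; x across the slot, y along it from latch to end post, z up. Slot floor 6 mm up (a carton that is home has its origin there); 24 mm wide between guide walls, lips flaring 8 mm up to 55 mm; 65 mm long; end post at y=+32, 114 mm high, its lip flaring 7 mm up to 133 mm. Carry the carton in above 150 mm.
- latch_empty (a joint): Angle of that holder's sprung steel leaf latch, rad: 0 upright and shut, to 0.16 tipped outward. Leaf at y=-33 mm, hinged 10 mm up; its hook reaches in to y=-25, underside 116.5 mm up (a home carton's top is at 111), slippery ramp on top flaring out to y=-40, 141 mm up. The carton's foot pushed down the ramp (1 to 3 N) opens it to 0.02-0.1; it springs back once the carton is home.
- carton_kept: Alike white carton (20 x 60 x 105 mm) already latched in the other, alike holder; origin at the centre of its underside. To be left there.
Mind the look-alikes: they are no part of the job. Leave any orange look-alike of the carton alone.

How it is judged:
By the outcome, as a careful person would: the job done as asked, in the order asked, and still so for the second after the job is handed in, with the robot touching nothing.
It also fails if it takes over 45 s, if anything falls off the work surface, if the arm or the gripper's body presses on something with over 40 N, if the wrist force passes 120 N, or if a joint passes its speed limit or range.

## Working session

There is one attempt and no reset: what is moved stays moved. The work goes in short steps, Python scripts to look and compute and a shell command to move; the robot and the scene stay as the last step left them, time stands still between calls to the robot, and variables do not carry over. Pictures are saved under pics/ and viewed, about 8 in all and at most 12, crops included, and the job is handed in when it is done.

```bash
mkdir -p pics; cat > h.py <<'E'
import numpy as np,cv2
from workcell import env
def ray(f,uv):
    K=f["intrinsics"];E=np.array(f["extrinsics"])
    d=E[:3,:3]@np.linalg.inv(K)@np.array([uv[0],uv[1],1.]);return E[:3,3],d
def atz(f,uv,z):
    o,d=ray(f,uv);return o+d*(z-o[2])/d[2]
def proj(f,p):
    E=np.linalg.inv(f["extrinsics"]);c=E[:3,:3]@np.array(p)+E[:3,3];q=f["intrinsics"]@c;return q[:2]/q[2]
def save(n,im,s=1):
    cv2.imwrite(f"pics/{n}.png",cv2.resize(im[:,:,::-1],None,fx=s,fy=s,interpolation=cv2.INTER_CUBIC))
E
python3 - <<'E'
from h import *
np.set_printoptions(precision=1,suppress=True)
s=env.state();print(s["time_s"],s["ee_pos"],s["ee_rot"],s["force"],s["gripper_width"])
ims=[]
for c in("scene","top"):
    f=env.grab_frame(c);save(c,f["frame"]);print(c,f["extrinsics"][:3,3])
    for t in("carton","holder_empty","latch_empty","carton_kept"):
        for r in env.trace(c,t): 
            ys,xs=np.where(r["pixels"]);print(t,"tr",r["confidence"],np.array(r["uv"]),xs.min(),xs.max(),ys.min(),ys.max())
        for r in env.pinpoint(c,t): print(t,"pp",r["confidence"],np.array(r["uv"]),atz(f,r["uv"],0))
E
```

```text
0.0 [ 148.8 -555.2  403.9] [-179.9    0.    15. ] [ 0.3  0.1 -0.5] 91.2771059377409
scene [ 86.8 778.4 987. ]
carton tr 0.86 [317.1 141.3] 311 320 130 172
carton tr 0.64 [414.9 220.4] 404 433 197 241
carton tr 0.42 [310.7 338.9] 296 322 323 365
carton pp 0.72 [317.2 165.9] [ 828.  -193.2    0. ]
carton pp 0.58 [414.5 236.3] [ 469.1 -123.2    0. ]
holder_empty tr 0.8 [369.7 246.9] 345 395 203 264
latch_empty tr 0.46 [357.6 219.2] 357 365 203 245Traceback (most recent call last):
  File "<stdin>", line 10, in <module>
ValueError: it knows: carton, carton_kept, holder_empty
```

```bash
python3 - <<'E'
from h import *
np.set_printoptions(precision=1,suppress=True)
for c in("scene","top"):
    f=env.grab_frame(c);save(c,f["frame"]);print(c,f["extrinsics"][:3,3])
    for t in("carton","holder_empty","latch_empty","carton_kept"):
        for r in env.trace(c,t) if c=="top" else []: 
            ys,xs=np.where(r["pixels"]);print(t,"tr",r["confidence"],np.array(r["uv"]),xs.min(),xs.max(),ys.min(),ys.max())
        if t!="latch_empty":
          for r in env.pinpoint(c,t): print(t,"pp",r["confidence"],np.array(r["uv"]),atz(f,r["uv"],0))
E
```

```text
scene [ 86.8 778.4 987. ]
carton pp 0.88 [414.4 237.4] [ 467.4 -119.8   -0. ]
carton pp 0.76 [317.4 166.7] [ 825.4 -190.7    0. ]
holder_empty pp 0.69 [370.6 254.8] [521.1  -4.8   0. ]
carton_kept pp 0.59 [310.5 365.3] [449.8 321.2   0. ]
top [ 510.4   73.5 1154.7]
carton tr 0.83 [405.3 324. ] 394 414 311 341
carton tr 0.6 [430.8 162.5] 412 448 144 176
carton pp 0.96 [400.7 325.7] [ 468.3 -133.9    0. ]
carton pp 0.56 [425. 167.] [ 830.9 -189.4    0. ]
holder_empty tr 0.88 [349.1 295.2] 329 366 269 324
holder_empty pp 0.78 [350.4 296.1] [531.1 -21.3   0. ]
latch_empty tr 0.57 [341.9 280.9] 339 353 276 285
carton_kept tr 0.7 [187.1 333.1] 175 200 316 347
carton_kept tr 0.56 [403.3 323.3] 394 414 311 341
carton_kept pp 0.82 [192.1 327. ] [456.2 325.6   0. ]
```

View pics/scene.png

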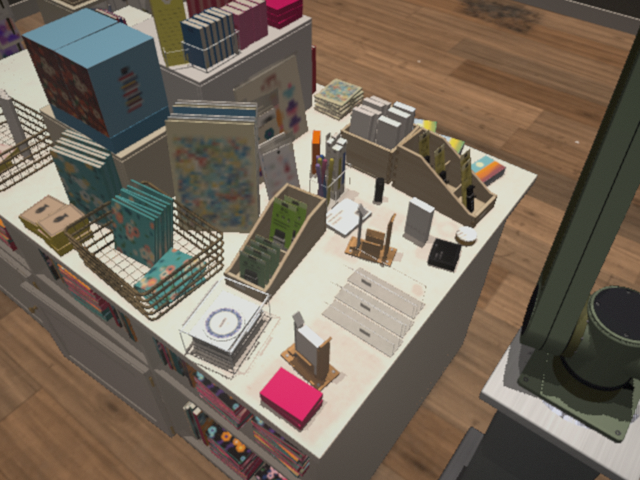

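View pics/top.png

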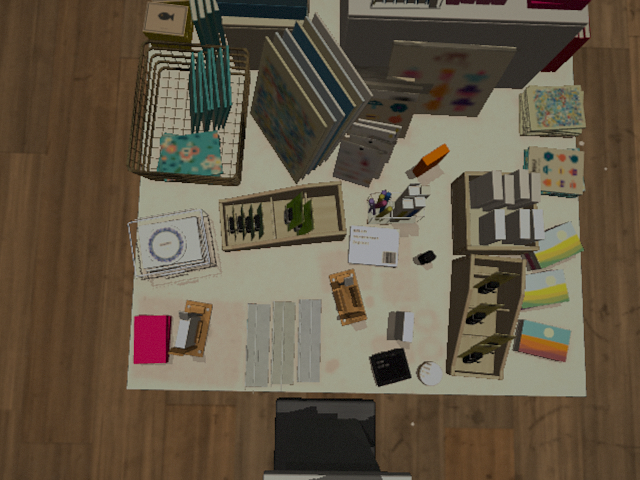

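The candidates are:
- the white carton at top (402,325) / scene (418,220), standing alone on the table
- the orange one at top (430,160)
- the white ones in the tray at top (505,205)
- the latched one at top (187,333)

The one at (402,325) fits the description. The empty holder is at top (349,296) / scene (370,247). I'll confirm this in an enlarged crop while the arm moves nearer at a safe height.

```bash
python3 - <<'E'
from h import *
a=env.grab_frame("scene")["frame"][180:280,330:450];b=env.grab_frame("top")["frame"][255:355,315:435]
save("crop",np.hstack([a,b]),3.3)
E
python3 -m handwheel '[{"gripper":100,"travel":[0.030,-0.023,-0.010],"twist":0},{"gripper":100,"travel":[0.030,-0.023,-0.010],"twist":0},{"gripper":100,"travel":[0.030,-0.023,-0.010],"twist":0},{"gripper":100,"travel":[0.030,-0.023,-0.010],"twist":0},{"gripper":100,"travel":[0.030,-0.023,-0.010],"twist":0}]'
python3 -m handwheel '[{"gripper":100,"travel":[0.032,-0.025,0],"twist":0},{"gripper":100,"travel":[0.032,-0.025,0],"twist":0},{"gripper":100,"travel":[0.032,-0.025,0],"twist":0},{"gripper":100,"travel":[0.032,-0.025,0],"twist":0},{"gripper":100,"travel":[0.032,-0.025,0],"twist":0}]'
```

```text
time_s: 1.42
ee_pos: [264.5, -404.0, 455.3]
ee_rot: [180.0, -0.0, 15.0]
force: [0.2, 0.4, -0.3]
gripper_width: 91.3
time_s: 1.83
ee_pos: [386.8, -241.5, 455.1]
ee_rot: [180.0, -0.0, 15.0]
force: [0.5, -0.3, -0.6]
gripper_width: 90.7
```

View pics/crop.png

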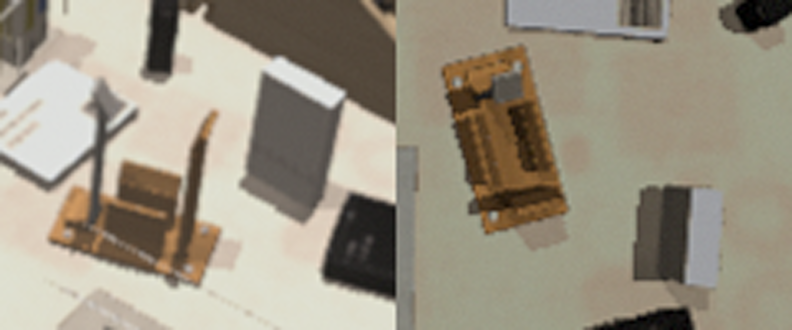

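The crop shows the white carton standing alone, at crop (690,235) in the top view. It also shows the empty holder with its grey latch on the far side at (508,88) and its post on the near side at (520,195).

```bash
python3 -m handwheel '[{"gripper":100,"travel":[0.024,-0.0186,0],"twist":0},{"gripper":100,"travel":[0.024,-0.0186,0],"twist":0},{"gripper":100,"travel":[0.024,-0.0186,0],"twist":0},{"gripper":100,"travel":[0.024,-0.0186,0],"twist":0},{"gripper":100,"travel":[0,0,0],"twist":0}]'
python3 - <<'E'
from h import *
np.set_printoptions(precision=1,suppress=True)
f=env.grab_frame("wrist");save("w1",f["frame"]);print(f["extrinsics"])
for t in("carton","holder_empty","latch_empty"):
    for r in env.trace("wrist",t):
        print(t,"tr",r["confidence"],np.array(r["uv"]))
        c=max(cv2.findContours(r["pixels"].astype(np.uint8),0,1)[0],key=cv2.contourArea)
        print(cv2.approxPolyDP(c,4,True)[:,0].tolist())
    if t!="latch_empty":
        for r in env.pinpoint("wrist",t): print(t,"pp",r["confidence"],np.array(r["uv"]),atz(f,r["uv"],0))
E
```

```text
time_s: 2.25
ee_pos: [461.9, -143.4, 454.7]
ee_rot: [-179.9, -0.1, 15.3]
force: [0.6, -0.1, -1.1]
gripper_width: 91.1
[[   0.3   -0.9   -0.2  530. ]
 [  -1.    -0.3   -0.1 -124.9]
 [  -0.     0.3   -1.   434.9]
 [   0.     0.     0.     1. ]]
carton tr 0.71 [312.3 206.6]
[[319, 166], [290, 235], [308, 245], [333, 184], [332, 172]]
carton pp 0.9 [309.4 193.5] [ 466.4 -127.     0. ]
holder_empty tr 0.77 [213.3 102.7]
[[158, 39], [169, 67], [191, 73], [192, 84], [183, 86], [187, 134], [197, 139], [196, 146], [172, 148], [166, 162], [251, 166], [246, 51], [187, 51], [180, 39]]
holder_empty pp 0.59 [221.4 111.6] [525.8 -15.    0. ]
latch_empty tr 0.63 [180.1  59.1]
[[157, 40], [171, 70], [190, 69], [208, 80], [230, 79], [188, 52], [180, 39]]
```

View pics/w1.png

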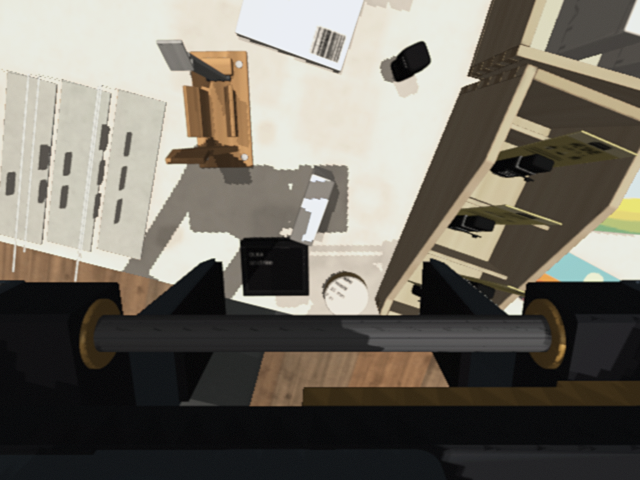

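The wrist view shows the carton's top face from about (319,172) to (308,243). The holder is at (160–250, 40–165), with its latch at top left (172,55) and its post at (195,157). Next I'll fit the carton with a box silhouette and get the holder's yaw from its edges.

```bash
cat >> h.py <<'E'
def box(p,yaw,L=(20,60,105),z0=0):
    c,s=np.cos(yaw),np.sin(yaw)
    return [[p[0]+c*a-s*b,p[1]+s*a+c*b,z0+h] for a in(-L[0]/2,L[0]/2) for b in(-L[1]/2,L[1]/2) for h in(0,L[2])]
def fitbox(f,mask,x0):
    from scipy.optimize import minimize
    S=4
    m=cv2.resize(mask.astype(np.uint8),None,fx=S,fy=S,interpolation=0)
    def cost(x):
        q=np.array([proj(f,P) for P in box(x[:2],x[2]/50)]);im=np.zeros_like(m)
        cv2.fillConvexPoly(im,cv2.convexHull(((q+.5)*S).astype(np.int32)),1)
        return 1-(im&m).sum()/max((im|m).sum(),1)
    best=min((minimize(cost,[x0[0],x0[1],50*(x0[2]+d)],method="Nelder-Mead",options=dict(initial_simplex=np.array([x0[0],x0[1],50*(x0[2]+d)])+np.array([[0,0,0],[8,0,0],[0,8,0],[0,0,6]]))) for d in(-.15,0,.15)),key=lambda r:r.fun)
    return best.x*[1,1,1/50],best.fun
def lines(f,box):
    u0,u1,v0,v1=box
    g=cv2.cvtColor(f["frame"],cv2.COLOR_RGB2GRAY)[v0:v1,u0:u1]
    for l in cv2.createLineSegmentDetector().detect(g)[0][:,0]:
        if np.hypot(l[2]-l[0],l[3]-l[1])<16: continue
        a,b=np.array(l[:2])+[u0,v0],np.array(l[2:])+[u0,v0]
        d=(atz(f,b,0)-atz(f,a,0));print(a,b,"yaw %.1f len %.0f"%(np.degrees(np.arctan2(d[1],d[0]))%180,np.hypot(*d[:2])))
E
python3 - <<'E'
from h import *
np.set_printoptions(precision=1,suppress=True)
f=env.grab_frame("wrist")
for r in env.trace("wrist","carton")[:1]:
    x,c=fitbox(f,r["pixels"],[467,-127,np.radians(90)]);print(x[:2],np.degrees(x[2]),c)
print("carton");lines(f,(280,345,155,255))
print("holder");lines(f,(155,262,35,172))
E
```

```text
[ 468.3 -131.8] 86.10802397208414 0.03659892831867351
carton
[283.7 232.8] [306.5 240.6] yaw 85.4 len 28
[307.4 237.5] [322.2 197.8] yaw 174.7 len 49
[329.2 175. ] [307.8 167.7] yaw 86.4 len 25
[321.9 195.1] [329.5 176.4] yaw 173.0 len 22
[311.5 161. ] [329.5 165. ] yaw 92.6 len 20
[309.3 212.8] [304.3 231.5] yaw 179.6 len 23
[328.  206.8] [322.8 226.8] yaw 0.5 len 24
[335. 188.] [330.3 205.2] yaw 0.3 len 20
[328.  166.5] [334.9 187.5] yaw 33.8 len 24
[318.1 243.4] [343.1 243.8] yaw 104.0 len 29
[295.1 203.4] [287.3 226.6] yaw 175.6 len 28
holder
[173.  143.5] [201.8 140.1] yaw 111.4 len 32
[198.1 156.7] [159.3 158.5] yaw 107.6 len 42
[261.1  41.3] [237.2  34.6] yaw 90.5 len 25
[205.6 132.3] [181.9 132.1] yaw 104.6 len 25
[183.1  63.9] [164.4  64. ] yaw 105.2 len 19
[189.   50.6] [221.7  71.4] yaw 73.4 len 38
[162.9  63.9] [154.7  47.4] yaw 38.6 len 17
[229.6 130.6] [225.9  81.8] yaw 16.0 len 49
[241.9  46.9] [248.9 161.9] yaw 15.8 len 115
[230.7  85.6] [231.7 105.7] yaw 14.7 len 20
[182.6 131.7] [177.1  80.3] yaw 16.1 len 51
[202.9  86.8] [207.8 133.4] yaw 17.0 len 47
[190.6  45.7] [239.4  44.6] yaw 106.1 len 50
[231.5 106.8] [233.4 130.7] yaw 16.2 len 24
[221.6  79.4] [225.6 129.5] yaw 16.2 len 50
[240.6 162.3] [196.9 163.9] yaw 107.1 len 48
[197.4 129.4] [192.8  81.9] yaw 16.0 len 48
[221.7 129.5] [218.2  96.9] yaw 17.6 len 33
[158.9 115.6] [155.5 140.6] yaw 1.1 len 27
[221.9  53.1] [198.1  53.4] yaw 105.6 len 24
[155.3 120.6] [158.8  99.3] yaw 179.2 len 22
[241.9  96.9] [238.9  48.1] yaw 15.8 len 47
[214.3  98.2] [207.3  79.2] yaw 32.8 len 19
```

```bash
python3 -m handwheel '[{"gripper":60,"travel":[0,0,0.02],"twist":0.115},{"gripper":60,"travel":[0,0,0.02],"twist":0.115},{"gripper":60,"travel":[0,0,0.02],"twist":0.115},{"gripper":60,"travel":[0.005,-0.0125,0.02],"twist":0},{"gripper":60,"travel":[0,0,0.01],"twist":0}]' 12
python3 - <<'E'
from h import *
np.set_printoptions(precision=1,suppress=True)
f=env.grab_frame("wrist");s=env.state();print(s["ee_pos"],s["ee_rot"])
for r in env.trace("wrist","carton")[:1]:
    ys,xs=np.where(r["pixels"]);print(xs.min(),xs.max(),ys.min(),ys.max())
    x,c=fitbox(f,r["pixels"],[468,-131,np.radians(86)]);print(x[:2],np.degrees(x[2]),c)
print([proj(f,P) for P in box([468,-131],np.radians(86))[1::2]])
save("w2",f["frame"])
E
```

```text
time_s: 3.07
ee_pos: [465.2, -134.2, 362.7]
ee_rot: [-179.9, 0.2, -4.8]
force: [-0.4, -1.1, 0.4]
gripper_width: 60.8
[ 464.7 -134.6  361.7] [-179.9    0.3   -4.7]
301 334 180 290
[ 468.1 -131.8] 85.48970700283567 0.02901333521235927
[array([331.8, 198.1]), array([332.4, 289.8]), array([299. , 198.5]), array([301.6, 290.1])]
```

View pics/w2.png

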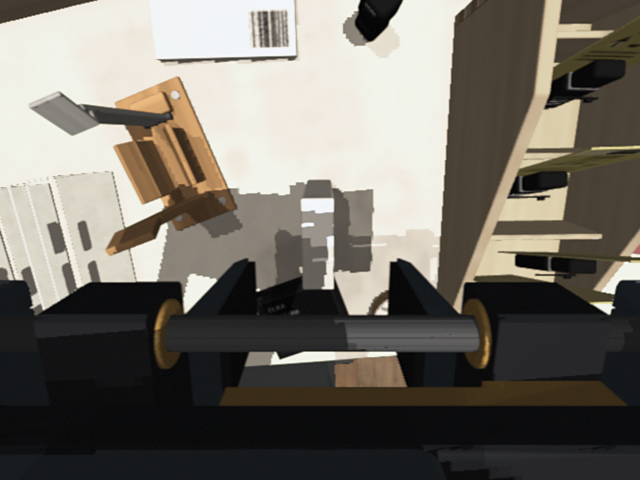

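The carton's top face at (301–334, 198–290) lies centred between the fingers, and the second fit agrees with the first. I'll descend and pinch.

```bash
python3 -m handwheel '[{"gripper":60,"travel":[0.003,-0.0025,0.025],"twist":0},{"gripper":60,"travel":[0,0,0.025],"twist":0},{"gripper":60,"travel":[0,0,0.025],"twist":0},{"gripper":60,"travel":[0,0,0.023],"twist":0},{"gripper":60,"travel":[0,0,0],"twist":0}]' 12
python3 -m handwheel '[{"gripper":0,"travel":[0,0,0],"twist":0},{"gripper":0,"travel":[0,0,0],"twist":0},{"gripper":0,"travel":[0,0,0],"twist":0},{"gripper":0,"travel":[0,0,0],"twist":0},{"gripper":0,"travel":[0,0,0],"twist":0}]' 15
```

```text
time_s: 3.58
ee_pos: [467.7, -132.7, 264.3]
ee_rot: [-179.9, 0.4, -4.8]
force: [-0.4, 0.7, -0.2]
gripper_width: 54.8
time_s: 4.0
ee_pos: [469.1, -132.5, 267.9]
ee_rot: [180.0, -0.1, -4.8]
force: [-0.6, -0.1, 0.2]
gripper_width: 24.3
```

```bash
python3 -m handwheel '[{"gripper":0,"travel":[0,0,0],"twist":0},{"gripper":0,"travel":[0,0,0],"twist":0},{"gripper":0,"travel":[0,0,0],"twist":0}]' 20
python3 -m handwheel '[{"gripper":0,"travel":[0,0,-0.03],"twist":-0.06},{"gripper":0,"travel":[0,0,-0.035],"twist":-0.075},{"gripper":0,"travel":[0,0,-0.035],"twist":-0.075},{"gripper":0,"travel":[0,0,-0.035],"twist":-0.075},{"gripper":0,"travel":[0,0,-0.035],"twist":-0.075}]'
```

```text
time_s: 4.25
ee_pos: [469.0, -132.4, 267.5]
ee_rot: [180.0, -0.1, -4.8]
force: [-1.4, 0.1, 5.2]
gripper_width: 20.6
time_s: 4.67
ee_pos: [468.4, -132.2, 438.2]
ee_rot: [-180.0, 0.0, 16.1]
force: [0.7, 0.1, -1.0]
gripper_width: 20.4
```

```bash
python3 -m handwheel '[{"gripper":0,"travel":[0,-0.024,-0.01],"twist":0},{"gripper":0,"travel":[0,-0.024,0],"twist":0},{"gripper":0,"travel":[0,-0.024,0],"twist":0},{"gripper":0,"travel":[0,-0.0235,0],"twist":0},{"gripper":0,"travel":[0,0,0],"twist":0}]'
python3 - <<'E'
from h import *
np.set_printoptions(precision=1,suppress=True)
f=env.grab_frame("wrist");s=env.state();print(s["ee_pos"],s["ee_rot"])
for r in env.pinpoint("wrist","holder_empty"): print("pp",r["confidence"],np.array(r["uv"]),atz(f,r["uv"],0))
save("w3",f["frame"]);save("w3c",f["frame"][0:300,200:440],2)
f2=env.grab_frame("scene");save("s3",f2["frame"])
lines(f,(230,420,0,280))
print(f["extrinsics"])
E
```

```text
time_s: 5.08
ee_pos: [441.4, -37.9, 446.6]
ee_rot: [-179.9, 0.0, 16.0]
force: [0.1, -0.2, -0.9]
gripper_width: 20.6
[442.1 -39.2 446.6] [-180.    0.   16.]
pp 0.63 [324.8 117.9] [525.9 -15.6   0. ]
[379.2 242.6] [409.4 245.7] yaw 100.2 len 34
[269.4 278.9] [279.2 262.5] yaw 165.2 len 23
[346.4  36.8] [418.8  65. ] yaw 86.6 len 78
[419.   69.7] [346.6  41.4] yaw 86.6 len 78
[405.8 249.2] [403.9 278.3] yaw 15.7 len 35
[349.5 176.8] [348.6 225.7] yaw 16.1 len 54
[294.2 259.1] [305.1 207.7] yaw 3.6 len 61
[345.6 242.9] [378.2 242.5] yaw 106.9 len 37
[321.8 194.4] [319.7 175.3] yaw 22.3 len 21
[296.5 146.9] [295.9  98.1] yaw 15.9 len 49
[297.6  95.5] [295.7  77.9] yaw 21.7 len 17
[353.3 145.6] [352.1 172. ] yaw 14.8 len 28
[344.6  38.2] [354.1   5.5] yaw 179.2 len 30
[298.2 232. ] [281.9 232.4] yaw 107.4 len 18
[234.5 278.7] [251.  239.7] yaw 171.6 len 51
[273.5 249.5] [260. 279.] yaw 170.9 len 39
[310.5 150.1] [339.3 152. ] yaw 102.3 len 31
[359.5   0.3] [348.2  34.4] yaw 177.0 len 32
[230.2 154.3] [233.1 138.1] yaw 2.6 len 17
[315.6  49.4] [339.4  49.5] yaw 105.8 len 24
[236.9 137.8] [2
[... 457 characters left out ...]
aw 15.1 len 49
[347.3  91.9] [347.4 111.9] yaw 17.2 len 20
[300.9  96.9] [301.5 140.6] yaw 16.2 len 44
[314.3  94.3] [316.1 134.4] yaw 18.6 len 40
[345.6 249.3] [298.1 249.5] yaw 106.3 len 54
[264.4 130.3] [258.8 152.1] yaw 179.1 len 23
[305.1 141.9] [304.9  93.1] yaw 15.7 len 49
[345.7 190.7] [329.3 190.2] yaw 104.5 len 18
[252.9 101.5] [268.3 106.4] yaw 89.2 len 16
[339.1  98.1] [338.8 140.6] yaw 16.4 len 42
[340.6 157.5] [308.1 157.5] yaw 106.1 len 35
[325.7 112.2] [318.8  89.2] yaw 33.6 len 24
[340.3  58. ] [338.3  76.9] yaw 10.2 len 18
[379.4 257. ] [398.1 255.3] yaw 111.8 len 21
[[  0.3  -0.9  -0.2 509.2]
 [ -1.   -0.3  -0.1 -18.4]
 [ -0.    0.3  -1.  426.6]
 [  0.    0.    0.    1. ]]
```

View pics/w3.png

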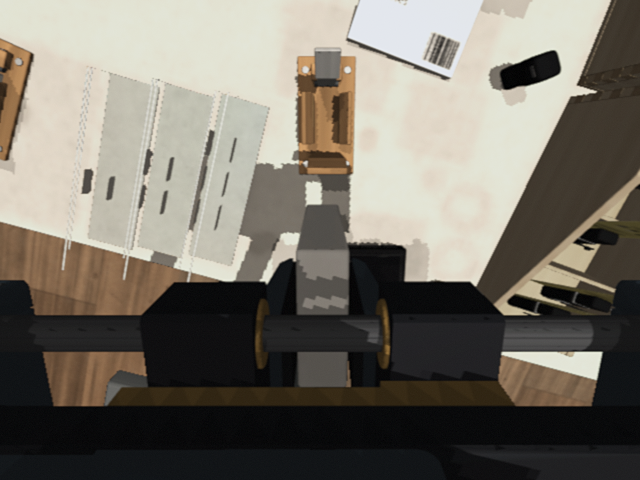

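The wrist view shows the gripped carton upright, with its foot edge at about (303–341, 207). The empty holder is straight ahead, with its latch at (327,60), guide walls at columns 300–348 and post at (326,162). I'll express these features in the tool frame.

```bash
cat >> h.py <<'E'
def tool(f,uv,z,s,yaw):
    d=atz(f,uv,z)-np.array(s["ee_pos"]);c,n=np.cos(yaw),np.sin(yaw);return np.array([d[0]*c+d[1]*n,d[0]*n-d[1]*c])
E
python3 - <<'E'
from h import *
np.set_printoptions(precision=1,suppress=True)
f=env.grab_frame("wrist");s=env.state();y=np.radians(16);print(s["ee_pos"],s["ee_rot"])
T=lambda n,uv,z:print(n,tool(f,uv,z,s,y))
for u in(296,301,305,339,347.4,350.5): T(f"wall {u}",(u,117),55)
T("wall far end",(320,93),55);T("wall near end",(320,142),55)
T("latch L",(315.6,49.4),141);T("latch R",(339.4,49.5),141);T("hook L",(313,78.4),116);T("hook R",(335.6,77.8),116);T("pL",(318,86.5),116);
T("post158",(324,157.5),133);T("postL",(308.1,157.5),133);T("postR",(340.6,157.5),133);T("post167L",(308.1,167),133);T("post173R",(345,173),133)
T("baseR",(351,117),6);T("baseL",(296,75),6)
T("pp",(324.8,117.9),0)
z=s["ee_pos"][2]-267
T("foot L",(303,207),z);T("foot R",(341,207),z)
print("foot pred",[proj(f,[s["ee_pos"][0]+30*np.cos(y)+t*np.sin(y),s["ee_pos"][1]+30*np.sin(y)-t*np.cos(y),z]) for t in(-10,10)])
save("w4c",f["frame"][30:230,250:400],4)
E
```

```text
[442.9 -40.9 446.6] [180.    0.   15.9]
wall 296 [ 86.2 -23.6]
wall 301 [ 86.2 -19.1]
wall 305 [ 86.2 -15.4]
wall 339 [86.2 15.4]
wall 347.4 [86.2 23. ]
wall 350.5 [86.2 25.8]
wall far end [106.7  -1.8]
wall near end [64.2 -1.9]
latch L [125.8  -4.3]
latch R [125.7  11.6]
hook L [110.9  -6.7]
hook R [111.3  10. ]
pL [105.3  -3. ]
post158 [54.5  1.4]
postL [ 54.5 -10.3]
postR [54.5 13.6]
post167L [ 47.6 -10.3]
post173R [43.2 17. ]
baseR [88.2 29.7]
baseL [128.4 -26. ]
pp [87.6  2.9]
foot L [ 26.  -12.2]
foot R [26. 12.]
foot pred [array([306.4, 200.9]), array([337.9, 200.8])]
```

View pics/w4c.png

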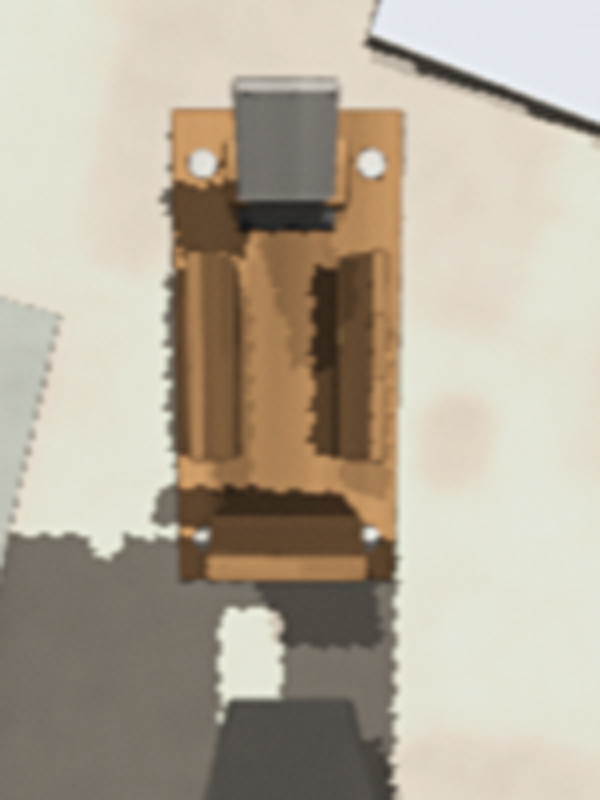

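The features agree that the holder origin is 85 mm forward and 0 mm lateral. The carton sits about 2 mm rearward of the TCP. I'll go forward 87 mm and check.

```bash
python3 -m handwheel '[{"gripper":0,"travel":[0.022,0,0],"twist":0},{"gripper":0,"travel":[0.022,0,0],"twist":0},{"gripper":0,"travel":[0.022,0,0],"twist":0},{"gripper":0,"travel":[0.021,0,0],"twist":0},{"gripper":0,"travel":[0,0,0],"twist":0}]'
python3 - <<'E'
from h import *
np.set_printoptions(precision=1,suppress=True)
s=env.state();print(s["ee_pos"],s["ee_rot"])
w=env.grab_frame("wrist");f=env.grab_frame("scene")
a=w["frame"][60:360,200:440];b=f["frame"][150:270,325:421]
save("w5",np.hstack([a,cv2.resize(b,(240,300),interpolation=cv2.INTER_CUBIC)]),1.6)
E
```

```text
time_s: 5.7
ee_pos: [529.8, -17.0, 445.8]
ee_rot: [180.0, -0.1, 15.8]
force: [0.5, -0.4, -0.1]
gripper_width: 20.6
[529.8 -17.  445.8] [180.   -0.1  15.8]
```

View pics/w5.png

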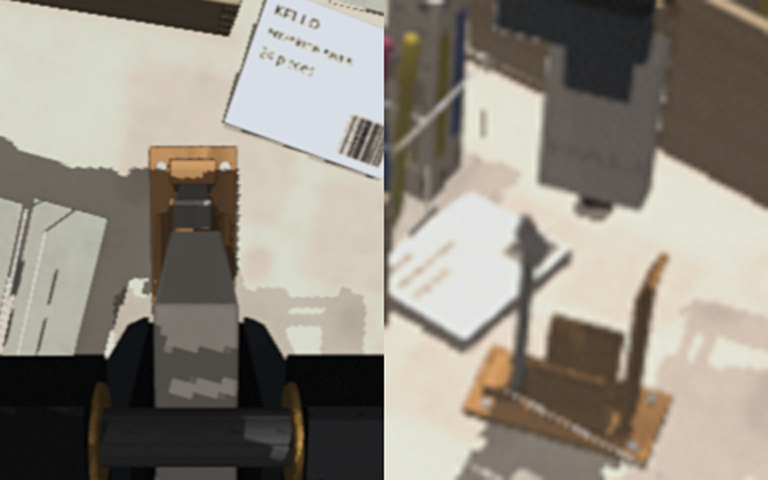

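```bash
python3 - <<'E'
from h import *
np.set_printoptions(precision=1,suppress=True)
s=env.state();y=np.radians(16);p=np.array(s["ee_pos"])
w=env.grab_frame("wrist");f=env.grab_frame("scene")
def P(fw,lat,z): return [p[0]+fw*np.cos(y)+lat*np.sin(y),p[1]+fw*np.sin(y)-lat*np.cos(y),z]
def show(n,fw,lat,z): 
    a=(proj(w,P(fw,lat,z))-[200,60])*1.6; b=(proj(f,P(fw,lat,z))-[325,150])*[4,4]+[384,0]; print(n,"wrist",a,"scene",b)
o=-2
show("latch top",o+40,0,141);show("hook tip",o+25,0,116.5);show("latch hinge",o+33,0,10)
show("post top",o-39,0,133);show("wall L",o,-12,47)
z=p[2]-267
show("foot front",o+30,0,z);show("foot rear",o-30,0,z);show("foot rear R",o-30,10,z);show("foot front L",o+30,-10,z)
lines(w,(280,360,140,220))
E
```

```text
latch top wrist [195.  193.2] scene [524.5 215.4]
hook tip wrist [195.1 217.9] scene [546.8 253.7]
latch hinge wrist [195.2 181. ] scene [522.2 377.2]
post top wrist [195.3 351.1] scene [658.1 261.9]
wall L wrist [175.7 241.2] scene [572.8 363.4]
foot front wrist [195.  229.4] scene [546.  169.4]
foot rear wrist [195.3 370. ] scene [651.  196.9]
foot rear R wrist [219.  369.9] scene [656.1 185.4]
foot front L wrist [169.9 229.4] scene [540.3 180.7]
[349.  148.1] [347.8 218.2] yaw 15.9 len 76
[294.4 145.6] [346.9 145.6] yaw 105.9 len 55
[334.4 155.9] [308.1 156. ] yaw 106.2 len 28
[294.6 218.2] [292.8 166.8] yaw 16.8 len 56
[314.4 148.1] [296.9 148.1] yaw 105.9 len 19
[299.9 218.1] [300.1 190.6] yaw 14.5 len 31
```

The predicted points agree with the scene view to about 1–2 mm: the latch top is at crop (525,218), the post top at (660,257) and the foot at (540,183). I'll apply a small trim, then lower in steps and watch the force.

```bash
python3 -m handwheel '[{"gripper":0,"travel":[-0.001,-0.0007,0.012],"twist":0},{"gripper":0,"travel":[0,0,0.012],"twist":0},{"gripper":0,"travel":[0,0,0.012],"twist":0},{"gripper":0,"travel":[0,0,0.012],"twist":0},{"gripper":0,"travel":[0,0,0.012],"twist":0}]' 25
python3 -m handwheel '[{"gripper":0,"travel":[0,0,0.007],"twist":0},{"gripper":0,"travel":[0,0,0.007],"twist":0},{"gripper":0,"travel":[0,0,0.007],"twist":0},{"gripper":0,"travel":[0,0,0],"twist":0}]'
python3 - <<'E'
from h import *
f=env.grab_frame("scene");b=f["frame"][150:270,325:421];t=env.grab_frame("wrist")["frame"][60:360,200:440]
save("s6",np.hstack([t,cv2.resize(b,(240,300),interpolation=cv2.INTER_CUBIC)]),1.6);print(env.state()["force"])
E
```

```text
time_s: 6.32
ee_pos: [524.3, -16.9, 386.6]
ee_rot: [180.0, 0.0, 15.8]
force: [-2.2, -0.2, 2.3]
gripper_width: 20.3
time_s: 6.65
ee_pos: [524.7, -16.5, 364.5]
ee_rot: [-180.0, 0.1, 15.8]
force: [-0.9, -1.1, -1.4]
gripper_width: 20.7
[-0.89750872  0.86434874 -0.50592014]
```

View pics/s6.png

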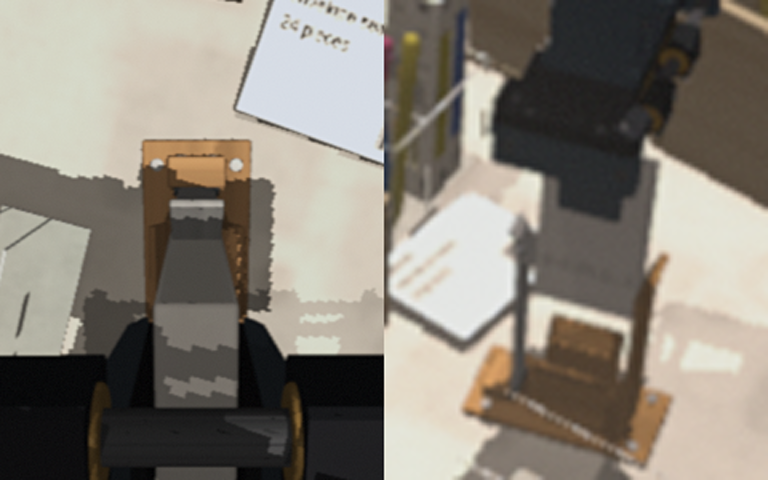

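The carton's foot is past the latch hook, and the carton sits between the latch (522,240) and the post (655,270). Forces are small. I'll continue down.

```bash
python3 -m handwheel '[{"gripper":0,"travel":[0,0,0.008],"twist":0},{"gripper":0,"travel":[0,0,0.009],"twist":0},{"gripper":0,"travel":[0,0,0.009],"twist":0},{"gripper":0,"travel":[0,0,0.009],"twist":0},{"gripper":0,"travel":[0,0,0.007],"twist":0}]'
python3 -m handwheel '[{"gripper":0,"travel":[0,0,0.006],"twist":0},{"gripper":0,"travel":[0,0,0.006],"twist":0},{"gripper":0,"travel":[0,0,0.006],"twist":0},{"gripper":0,"travel":[0,0,0.006],"twist":0},{"gripper":0,"travel":[0,0,0],"twist":0}]'
```

```text
time_s: 7.17
ee_pos: [525.0, -16.3, 322.3]
ee_rot: [-180.0, 0.1, 15.9]
force: [-0.8, -0.9, -0.2]
gripper_width: 20.5
time_s: 7.58
ee_pos: [524.9, -16.3, 298.4]
ee_rot: [-180.0, 0.1, 15.9]
force: [-1.7, -1.6, -0.3]
gripper_width: 20.3
```

```bash
python3 -m handwheel '[{"gripper":0,"travel":[0,0,0.006],"twist":0},{"gripper":0,"travel":[0,0,0.006],"twist":0},{"gripper":0,"travel":[0,0,0.005],"twist":0},{"gripper":0,"travel":[0,0,0],"twist":0}]'
python3 -m handwheel '[{"gripper":0,"travel":[0,0,0.003],"twist":0},{"gripper":0,"travel":[0,0,0.002],"twist":0},{"gripper":0,"travel":[0,0,0],"twist":0}]'
python3 -m handwheel '[{"gripper":0,"travel":[0,0,0.002],"twist":0},{"gripper":0,"travel":[0,0,0],"twist":0},{"gripper":0,"travel":[0,0,0],"twist":0}]'
```

```text
time_s: 7.92
ee_pos: [524.9, -16.3, 281.5]
ee_rot: [-180.0, 0.1, 15.9]
force: [-0.9, -0.4, -0.8]
gripper_width: 20.1
time_s: 8.17
ee_pos: [525.7, -16.3, 277.6]
ee_rot: [180.0, -0.1, 15.9]
force: [0.1, 0.5, -0.9]
gripper_width: 20.5
time_s: 8.42
ee_pos: [525.5, -16.3, 275.9]
ee_rot: [180.0, -0.0, 15.9]
force: [0.9, 0.2, -1.4]
gripper_width: 20.4
```

```bash
python3 -m handwheel '[{"gripper":0,"travel":[0,0,0.0015],"twist":0},{"gripper":0,"travel":[0,0,0.0015],"twist":0},{"gripper":0,"travel":[0,0,0],"twist":0}]'
python3 -m handwheel '[{"gripper":0,"travel":[0,0,0.001],"twist":0},{"gripper":0,"travel":[0,0,0],"twist":0}]'
```

```text
time_s: 8.67
ee_pos: [525.4, -16.3, 273.5]
ee_rot: [180.0, -0.1, 15.9]
force: [-1.7, 0.3, 4.5]
gripper_width: 20.5
time_s: 8.83
ee_pos: [525.3, -16.3, 273.5]
ee_rot: [180.0, -0.1, 15.9]
force: [-3.5, 0.6, 11.2]
gripper_width: 20.1
```

Floor contact: 11 N at z=273.5, which is the grasp height of 267.5 plus the 6 mm floor. I'll check the latch before letting go.

```bash
python3 - <<'E'
from h import *
f=env.grab_frame("scene");b=f["frame"][150:270,325:421];t=env.grab_frame("wrist")["frame"][60:360,200:440]
save("s7",np.hstack([t,cv2.resize(b,(240,300),interpolation=cv2.INTER_CUBIC)]),1.6);print(env.state()["force"])
E
```

```text
[-3.39121389  1.29690985 11.20759584]
```

View pics/s7.png

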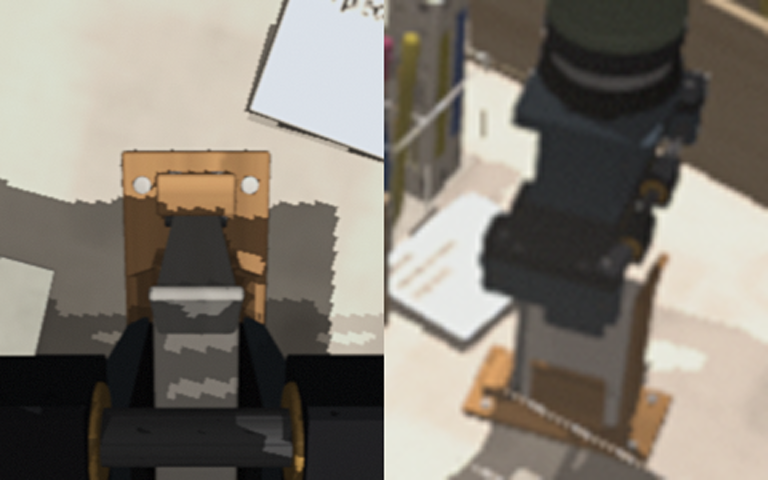

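The carton is down and the latch's hook lies over its top end, at wrist crop (195,295–330). Releasing.

```bash
python3 -m handwheel '[{"gripper":60,"travel":[0,0,-0.001],"twist":0},{"gripper":60,"travel":[0,0,0],"twist":0},{"gripper":60,"travel":[0,0,0],"twist":0},{"gripper":60,"travel":[0,0,0],"twist":0},{"gripper":60,"travel":[0,0,0],"twist":0}]'
python3 -m handwheel '[{"gripper":60,"travel":[0,0,-0.008],"twist":0},{"gripper":60,"travel":[0,0,-0.015],"twist":0},{"gripper":60,"travel":[0,0,-0.025],"twist":0},{"gripper":60,"travel":[0,0,-0.03],"twist":0},{"gripper":60,"travel":[0,0,-0.03],"twist":0}]'
python3 -m handwheel '[{"gripper":60,"travel":[0,0,-0.03],"twist":0},{"gripper":60,"travel":[-0.025,0,-0.02],"twist":0},{"gripper":60,"travel":[-0.03,0,-0.01],"twist":0},{"gripper":60,"travel":[-0.03,0,0],"twist":0},{"gripper":60,"travel":[0,0,0],"twist":0}]'
python3 - <<'E'
from h import *
f=env.grab_frame("scene");b=f["frame"][150:270,325:421];w=env.grab_frame("wrist");t=w["frame"][0:300,200:440]
save("s8",np.hstack([t,cv2.resize(b,(240,300),interpolation=cv2.INTER_CUBIC)]),1.6)
np.set_printoptions(precision=1,suppress=True)
for r in env.trace("wrist","carton")[:2]:
    x,c=fitbox(w,r["pixels"],[525,-17,np.radians(106)]);print(r["confidence"],r["uv"],x[:2],np.degrees(x[2]),c)
y=np.radians(16)
for z in(111,151):
  for o in (-30,30): print(z,o,[(proj(w,[526+o*np.cos(y)+l*np.sin(y),-17+o*np.sin(y)-l*np.cos(y),z])-[200,0])*1.6 for l in(-10,10)],(proj(f,[526+o*np.cos(y),-17+o*np.sin(y),z])-[325,150])*4+[384,0])
E
```

```text
time_s: 9.35
ee_pos: [525.3, -16.3, 272.4]
ee_rot: [-180.0, 0.0, 15.9]
force: [0.4, -0.0, 0.3]
gripper_width: 50.8
time_s: 9.77
ee_pos: [525.0, -16.3, 382.0]
ee_rot: [-180.0, 0.1, 15.9]
force: [0.4, -0.3, -0.5]
gripper_width: 54.6
time_s: 10.18
ee_pos: [439.3, -40.1, 442.1]
ee_rot: [180.0, 0.1, 15.8]
force: [-0.2, 0.3, 0.3]
gripper_width: 54.8
0.81 [320.6, 116.4] [521.7 -17.7] 105.54603030712047 0.06829992576095023
111 -30 [array([176.5, 244.3]), array([217.8, 244.2])] [636.5 286.2]
111 30 [array([175.2, 111. ]), array([218.7, 110.9])] [535.7 258.7]
151 -30 [array([173.9, 248.4]), array([221.1, 248.2])] [643.6 234.6]
151 30 [array([172.2,  94.7]), array([222.4,  94.5])] [540.4 207.2]
```

View pics/s8.png

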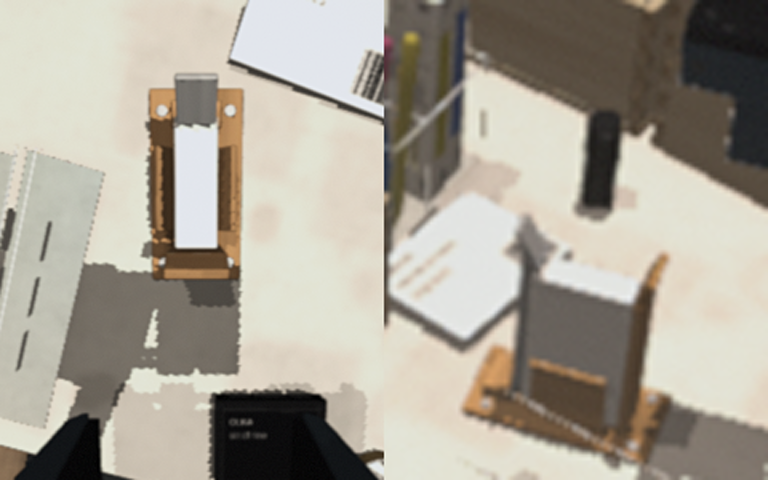

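The carton stands home. Its top face at (175–218, 125–247) matches the prediction for 111 mm, and the hook covers its far end at (196,100). The gripper is clear, so I'll hand in.

```bash
python3 -c "
from workcell import env
print(env.job_done())"
```

```text
the job is handed in; nothing more can be done
None
```

The white carton from the table top is now in the empty holder. I pressed it straight down past the latch, released it, and handed the job in at about 10 s.

- **Seating:** the carton met the holder floor at TCP z 273.5, which is the grasp height of 267.5 plus the 6 mm floor. The highest force I read was about 11 N.
- **After release:** its top face matches the predicted 111 mm height in the wrist and scene views. The latch hook lies over its top end, and the gripper is clear.
- **Latch:** I judged it shut from the pictures only and did not measure its angle.
- **Small disagreements:** readings of how far forward the holder stood differed by 2–3 mm. The last wrist fit put the carton about 4 mm from the TCP position at release. That fit assumed the carton stood on the table, and it stands 6 mm up.
- **Other carton:** I never went near the latched carton and took no closing picture of it.

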